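# Find the latched channel key and release it

## Task

One of the four identical white keys on the grey switch box has been left latched down. With the fingertips tap each key in turn, one at a time from the robot's left to its right, only lightly and well short of pressing it home, to feel which one is latched; then press that key fully down and let it go so that it pops up and all four stand up. Nothing is to be picked up: leave everything else on the desk where it is.

Things in the scene. Friction and masses are not known exactly. Their poses are not given: they have to be found in the camera images.
- switch_box: Grey bench switch box, 96 mm (its x) by 236 mm (its y) by 42 mm high, fixed to the desk but placed and turned differently each time (up to 0.35 rad). Origin at the centre of its underside, z up, +x away from the robot, +y to the robot's left along the row of keys. Four identical white keys stand in a row on its top face, 48 mm apart, at y = +72, +24, -24 and -72 mm and x = -10 mm in its frame; behind each is a pair of flat red and black sockets.
- key_1 (a joint): Travel of one key, m, positive downwards: 0 = up, about 0.006 = latched, 0.012 = at its stop. An up key is on a spring (1.5 N to start it moving, 5 N at the stop) and comes back when let go. The latched key hardly yields below 3 N; pressed less than 0.008 it stays latched; pressed to the stop (5 N), kept there a quarter second and let go, it comes up to 0.
- key_1_top (a point): Centre of the top face of the same key. The white cap is 26 x 26 mm; its top is 62 mm above the desk when up, 56 mm when latched, 50 mm at the stop, always proud of the 47 mm high frame round it. Which key has which place in the row varies.
- module_1: The key mount of the same key, fixed in the box with a 36 mm square grey frame; origin on the key's centre line at desk height, axes as the box's. Only the key itself on it can be touched, the frame has no substance.
- key_2 (a joint): Travel of one key, m, positive downwards: 0 = up, about 0.006 = latched, 0.012 = at its stop. An up key is on a spring (1.5 N to start it moving, 5 N at the stop) and comes back when let go. The latched key hardly yields below 3 N; pressed less than 0.008 it stays latched; pressed to the stop (5 N), kept there a quarter second and let go, it comes up to 0.
- key_2_top (a point): Centre of the top face of the same key. The white cap is 26 x 26 mm; its top is 62 mm above the desk when up, 56 mm when latched, 50 mm at the stop, always proud of the 47 mm high frame round it. Which key has which place in the row varies.
- module_2: The key mount of the same key, fixed in the box with a 36 mm square grey frame; origin on the key's centre line at desk height, axes as the box's. Only the key itself on it can be touched, the frame has no substance.
- key_3 (a joint): Travel of one key, m, positive downwards: 0 = up, about 0.006 = latched, 0.012 = at its stop. An up key is on a spring (1.5 N to start it moving, 5 N at the stop) and comes back when let go. The latched key hardly yields below 3 N; pressed less than 0.008 it stays latched; pressed to the stop (5 N), kept there a quarter second and let go, it comes up to 0.
- key_3_top (a point): Centre of the top face of the same key. The white cap is 26 x 26 mm; its top is 62 mm above the desk when up, 56 mm when latched, 50 mm at the stop, always proud of the 47 mm high frame round it. Which key has which place in the row varies.
- module_3: The key mount of the same key, fixed in the box with a 36 mm square grey frame; origin on the key's centre line at desk height, axes as the box's. Only the key itself on it can be touched, the frame has no substance.
- key_4 (a joint): Travel of one key, m, positive downwards: 0 = up, about 0.006 = latched, 0.012 = at its stop. An up key is on a spring (1.5 N to start it moving, 5 N at the stop) and comes back when let go. The latched key hardly yields below 3 N; pressed less than 0.008 it stays latched; pressed to the stop (5 N), kept there a quarter second and let go, it comes up to 0.
- key_4_top (a point): Centre of the top face of the same key. The white cap is 26 x 26 mm; its top is 62 mm above the desk when up, 56 mm when latched, 50 mm at the stop, always proud of the 47 mm high frame round it. Which key has which place in the row varies.
- module_4: The key mount of the same key, fixed in the box with a 36 mm square grey frame; origin on the key's centre line at desk height, axes as the box's. Only the key itself on it can be touched, the frame has no substance.
- heat_sink_1: Bystander: finned aluminium heat sink, 40 x 40 x 26 mm; loose, origin at the centre of its underside. To be left alone.
- relay_module_1: Bystander: red relay board, 40 x 70 x 22 mm; loose, origin at the centre of its underside. To be left alone.
- marker_1: Bystander: white marker with blue cap, 139 mm long; loose, origin at the centre of its underside. To be left alone.
- multimeter_1: Bystander: yellow multimeter, 140 x 67 x 44 mm; loose, origin at the centre of its underside. To be left alone.
- solder_spool_1: Bystander: solder spool, 52 mm wide, 40 mm high; loose, origin at the centre of its underside. To be left alone.
- cutters_1: Bystander: blue-handled flush cutters, 123 mm long; loose, origin at the centre of its underside. To be left alone.

How it is judged (in metres and radians):
On the way, in this order (a step that is already met when the one before it is completed fails the run):
1. the first key from the robot's left is tapped while the latched key is still latched (((contact force between the fingers and module_1 above 0.3 N and y of key_1_top in the frame of switch_box above 0.048 m) or (contact force between the fingers and module_2 above 0.3 N and y of key_2_top in the frame of switch_box above 0.048 m) or (contact force between the fingers and module_3 above 0.3 N and y of key_3_top in the frame of switch_box above 0.048 m) or (contact force between the fingers and module_4 above 0.3 N and y of key_4_top in the frame of switch_box above 0.048 m)) and value of joint key_1 above 0.0035 m), for 0.04 s.
2. the second key from the robot's left is tapped while the latched key is still latched (((contact force between the fingers and module_1 above 0.3 N and y of key_1_top in the frame of switch_box between 0 and 0.048 m) or (contact force between the fingers and module_2 above 0.3 N and y of key_2_top in the frame of switch_box between 0 and 0.048 m) or (contact force between the fingers and module_3 above 0.3 N and y of key_3_top in the frame of switch_box between 0 and 0.048 m) or (contact force between the fingers and module_4 above 0.3 N and y of key_4_top in the frame of switch_box between 0 and 0.048 m)) and value of joint key_1 above 0.0035 m), for 0.04 s.
3. the third key from the robot's left is tapped while the latched key is still latched (((contact force between the fingers and module_1 above 0.3 N and y of key_1_top in the frame of switch_box between -0.048 and 0 m) or (contact force between the fingers and module_2 above 0.3 N and y of key_2_top in the frame of switch_box between -0.048 and 0 m) or (contact force between the fingers and module_3 above 0.3 N and y of key_3_top in the frame of switch_box between -0.048 and 0 m) or (contact force between the fingers and module_4 above 0.3 N and y of key_4_top in the frame of switch_box between -0.048 and 0 m)) and value of joint key_1 above 0.0035 m), for 0.04 s.
4. the fourth key from the robot's left is tapped while the latched key is still latched (((contact force between the fingers and module_1 above 0.3 N and y of key_1_top in the frame of switch_box below -0.048 m) or (contact force between the fingers and module_2 above 0.3 N and y of key_2_top in the frame of switch_box below -0.048 m) or (contact force between the fingers and module_3 above 0.3 N and y of key_3_top in the frame of switch_box below -0.048 m) or (contact force between the fingers and module_4 above 0.3 N and y of key_4_top in the frame of switch_box below -0.048 m)) and value of joint key_1 above 0.0035 m), for 0.04 s.
5. after the taps the latched key is pressed down by the fingers, more than 10 mm from its up position (value of joint key_1 above 0.01 m and contact force between the fingers and module_1 above 0.5 N), for 0.02 s.
At the end, for the whole second after the job is handed in: All four keys stand up, within 1.5 mm of their top position, and every loose thing lies within 15 mm of where it was (value of joint each of key_1, key_2, key_3, key_4 below 0.0015 m and distance of each of heat_sink_1, relay_module_1, marker_1, multimeter_1, solder_spool_1, cutters_1 from where it was at the start of the episode below 0.015 m); the robot touches nothing.
It fails at once if a key that was up is pressed down 10.5 mm or more, practically to its stop (value of joint any of key_2, key_3, key_4 above 0.0105 m).
It fails at once if a loose thing is lifted or pushed more than 15 mm (distance of any of heat_sink_1, relay_module_1, marker_1, multimeter_1, solder_spool_1, cutters_1 from where it was at the start of the episode above 0.015 m).
It also fails if it takes over 42 s, if anything falls off the work surface, if the arm or the gripper's body presses on something with over 40 N, if the wrist force passes 120 N, or if a joint passes its speed limit or range.

## Robot

A 6-joint arm with a two-finger parallel gripper is mounted at the origin on a cart in front of the work surface, level with it; the furniture and walls round the work are solid. World frame = base frame: x ahead of the robot, y to its left, z up, the work surface at z = 0. Lengths are in mm, angles in rad, forces in N, time in s.
With the tool pointing down it reaches from about 350 to 875 mm from the base axis. Payload 4.2 kg.
Tool frame: the origin (TCP) lies on the mounting face of the last link; the fingertips stand 173 mm ahead of it and the grasp point (between the pads) lies grip_point_offset ahead of it (grip_point_offset is the distance from the TCP to the grasp point, in mm); z points along the fingers, y is the line along which they close (so a half turn about z gives the same grasp; the last joint's range is limited). The gripper opens to 85 mm and grips with 20 to 120 N. Pads are 22 mm wide; open, the fingers measure 114 mm over their backs; the gripper's body (76 mm by 85 mm) begins 54 mm behind the grasp point. The pads swing forward as they close: fully open they stand 13 mm farther back than shut.
Start: joints at [-1.084, 0.385, 0.008, 0, -1.194, -0.259], TCP at [141.165, -608.829, 404.712] pointing down, gripper open.
Joint ranges: [-3.14, 3.14], [-1.21, 2.06], [-1.07, 1.41], [-3.16, 2.05], [-2.99, -0.16], [-3.1, 3.1]. Speed limits (rad/s): [2.79, 2.79, 3.14, 3.14, 3.14, 3.14].

## Interface

Orientations are given as a unit quaternion [x, y, z, w].
In Python, from bench import read_state, get_image, job_done, recognise, place_of, grip_point_offset gives the robot as it stands. The module is installed in compiled form; this text tells all that it offers.
- The arm moves only by the tool carry_out, never from a script. Its arguments are lists of equal length, an entry for each row: "slide": the shift along the tool's x, y, z in m, a list of three; "roll": the turn about the tool's z in degrees; "claw": the finger opening in m, from 0 to 0.0854. A call has 1 to 8 rows; each row is the pose to reach, as a shift and turn from the pose commanded when the call began, along the tool's axes at that moment; what a row does not reach only later rows make up. A row lasts 1/8 s, in which the tool goes at most 62.5 mm and 10.7 degrees, less where a joint would pass 70% of its speed; a pose out of reach is approached as far as the arm can. A call with a gripper value outside its range is refused whole. The fingers move at their own pace and stop on an object; the grip force is fixed at half the most. Time passes only in rows, so rows that repeat a pose let the fingers close. It gives the time, the measured TCP pose, the force, the opening and the grip force at its end, in the units of the state.
- read_state(): the state, without advancing time (a new reading comes with each control period).
- get_image(name): name is "scene" or "side" or "wrist"; returns a dict with "img" (420x560x3 uint8, red, green, blue), "z_map" (420x560 float32, mm along the optical axis (not along the pixel's ray), 0 where there is no reading), "mtx" (3x3 intrinsics, pixels), "world_from_camera" (4x4, takes a point from camera to world coordinates); the wrist camera has in their place "T_tool_cam" (4x4, takes a point from camera to tool coordinates, whose origin is the TCP and whose axes are the flange's). Camera axes: x right, y up, looking along -z (the intrinsics and any distortion apply to the point x, -y, -z); pixel columns grow to the right and rows downward; lengths in mm; the calibration is good to about 2 mm. A picture is of the moment at which its call begins: read the wrist's pose just before it.
- job_done(): hands the job in; it is judged then, once.
Trained networks look in a picture, given as the dict that the camera call returned (one of the last four; its "shot" number tells which), for a name from the list of things; names that differ only in an ending like _2 or _b are one class to them, and where a whole thing is asked for, a point or a joint stands for the part that bears it (a point fixed in the world has none). Each returns a list of dicts, best first, with "conf" (0 to 1); they miss things now and then, are a little off and sometimes report something else, mostly with a low value. They report only what shows in the picture. A call takes as long as a camera call.
- recognise(picture, thing): "at" ([column, row] in pixels, amid what is visible of it).
- place_of(picture, thing): "at" ([column, row] in pixels: a listed point, or the origin of a listed thing).
The state is a dict: "clock": time; "joints": joint angles; "joint_vel": joint speeds; "joint_efforts": joint torques, N m; "position": TCP position; "ee_rot": TCP orientation; "contact_force": force on the tool from outside, world axes, zero at the start; "wrist_torque": the same for the moment, N m; "gripper_width": finger opening in mm; "grasp_force": force on a finger pad.
Only numpy, scipy, OpenCV 4.12 (cv2) and the standard library are available. Lean on these libraries where they do the work, as an engineer would, in place of code of your own. Each camera call takes 0.05 s, during which the arm holds its last target. There are 200 camera calls.

## Working session

There is one attempt and no reset: what is moved stays moved. The work goes in short steps, Python scripts to look and compute and a tool call to move; the robot and the scene stay as the last step left them, time stands still between calls to the robot, and variables do not carry over. Pictures are saved under pics/ and viewed, at most 10 in all, crops included, and the job is handed in when it is done.

Besides the shell and the picture viewer there is one more tool, called after "Call:" as name(argument=value, ...), one argument or row to a line, values as JSON. carry_out: Moves the arm, as the interface text tells. Its arguments: {"type":"object","properties":{"slide":{"type":"array"},"roll":{"type":"array"},"claw":{"type":"array"}},"required":["slide","roll","claw"]}

```bash
mkdir -p pics; cat > h.py <<'E'
import numpy as np, cv2
from bench import *
from scipy.spatial.transform import Rotation as R
def world(p,uv,T=None):
    u,v=int(round(uv[0])),int(round(uv[1])); z=np.median([a for a in p["z_map"][v-2:v+3,u-2:u+3].ravel() if a>0])
    return cloudpt(p,uv,z,T)
def cloudpt(p,uv,z,T=None):
    K=p["mtx"]; T=p["world_from_camera"] if T is None else T
    c=np.array([(uv[0]-K[0,2])/K[0,0]*z,-(uv[1]-K[1,2])/K[1,1]*z,-z,1]); return (T@c)[:3]
E
python3 - <<'E'
from h import *
s=read_state(); print(s); print(grip_point_offset if not callable(grip_point_offset) else grip_point_offset())
ims=[]
for n in("scene","side"):
    p=get_image(n); ims.append(p["img"]); print(n,p.keys())
    for t in("key_1_top","switch_box"):
        for d in place_of(p,t): print(n,t,d,world(p,d["at"]).round(1))
    cv2.imwrite(f"pics/{n}.png",p["img"][...,::-1])
E
```

```text
{'clock': 0.0, 'joints': array([-1.08441892e+00,  3.85550407e-01,  6.61071511e-03, -4.64408101e-04,
       -1.19402224e+00, -2.58590792e-01]), 'joint_vel': array([ 2.73055276e-04,  2.71437407e-04, -7.47814281e-05,  1.31229505e-03,
       -2.80760044e-03,  1.82268771e-04]), 'joint_efforts': array([ 4.63197284e-04, -3.92289019e+01,  1.88391817e+01,  4.18628901e+00,
       -4.76789370e-03, -4.37301736e-06]), 'position': array([ 141.11469581, -608.64375238,  403.62410802]), 'ee_rot': array([-1.13562056e-01,  9.93530292e-01,  1.08709455e-03, -1.93040395e-04]), 'contact_force': array([-0.09943189,  0.60715061, -0.09274413]), 'wrist_torque': array([-0.01929986, -0.02985493, -0.0130819 ]), 'grasp_force': 0.0, 'gripper_width': 85.34572140595753}
154.70000000000002
scene dict_keys(['img', 'z_map', 'mtx', 'world_from_camera', 'shot'])
scene key_1_top {'at': [311.8, 177.1], 'conf': 0.66} [565.   33.9  61. ]
scene key_1_top {'at': [322.8, 163.0], 'conf': 0.57} [573.9 -22.1  56.9]
scene switch_box {'at': [312.2, 176.1], 'conf': 0.66} [565.8  31.5  62.1]
side dict_keys(['img', 'z_map', 'mtx', 'world_from_camera', 'shot'])
side key_1_top {'at': [324.4, 267.1], 'conf': 0.45} [575.5 -20.1  56.8]
side switch_box {'at': [325.3, 277.9], 'conf': 0.58} [572.1 -39.7  45.8]
side switch_box {'at': [230.9, 247.0], 'conf': 0.47} [392.1 137.2  10.8]
```

View pics/scene.png

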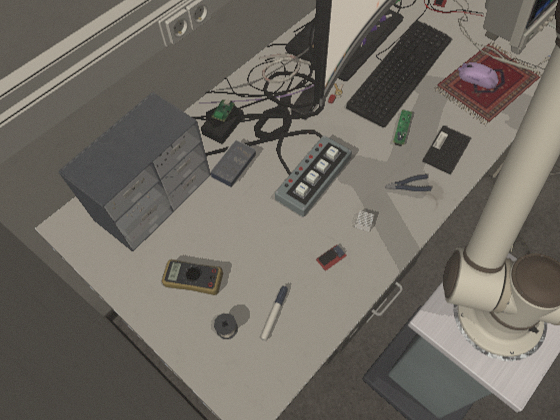

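View pics/side.png

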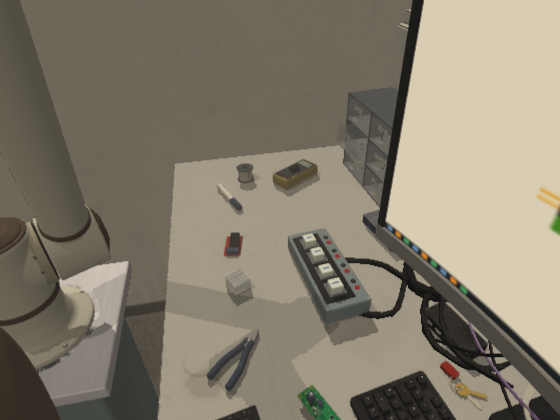

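The scene picture shows the keys at about (302,188), (312,177), (322,164), (334,152). In the side picture they are at (309,240), (317,254), (325,270), (336,287). The box is clear of the loose things, which lie nearer the robot and to the left. Next I'll fit the row from the depth maps.

```bash
cat >> h.py <<'E'
def cloud(p,T=None):
    K=p["mtx"]; T=p["world_from_camera"] if T is None else T
    z=p["z_map"]; v,u=np.mgrid[:420,:560]
    c=np.stack([(u-K[0,2])/K[0,0]*z,-(v-K[1,2])/K[1,1]*z,-z],-1)
    w=c@T[:3,:3].T+T[:3,3]; w[z<=0]=-9e3; return w
def keys(p,T=None):
    w=cloud(p,T); m=((w[...,2]>51.5)&(w[...,2]<68)&(w[...,0]>480)&(w[...,0]<660)&(w[...,1]>-160)&(w[...,1]<170)).astype(np.uint8)
    n,l,st,_=cv2.connectedComponentsWithStats(m,connectivity=4); out=[]
    for i in range(1,n):
        if st[i,4]>15:
            q=w[l==i]; q=q[q[:,2]>np.percentile(q[:,2],50)-2]
            out.append([*((q[:,:2].max(0)+q[:,:2].min(0))/2),*q.mean(0),st[i,4]])
    return np.array(sorted(out,key=lambda a:-a[1]))
E
python3 - <<'E'
from h import *
np.set_printoptions(suppress=True,precision=1)
for n in("scene","side"):
    p=get_image(n); k=keys(p); print(n); print(k)
    w=cloud(p); m=(w[...,2]>37)&(w[...,2]<70)&(w[...,0]>480)&(w[...,0]<680)&(w[...,1]>-160)&(w[...,1]<190)
    r=cv2.minAreaRect(w[m][:,:2].astype(np.float32)); print(r)
s=read_state(); print(s["contact_force"],R.from_quat(s["ee_rot"]).as_matrix())
E
```

```text
scene
[[563.1  74.4 563.3  75.6  62.2 104. ]
 [569.3  26.7 569.2  27.5  62.3  95. ]
 [573.7 -20.7 574.  -20.1  57.1  83. ]
 [579.9 -67.5 578.9 -67.5  62.1  92. ]]
((581.7134399414062, 4.383399963378906), (98.22081756591797, 236.5428009033203), 6.47435188293457)
side
[[567.7  73.7 566.9  72.2  62.  125. ]
 [572.2  25.5 572.1  24.6  61.9 141. ]
 [577.5 -21.3 577.5 -22.4  56.9 134. ]
 [582.8 -69.7 582.9 -70.3  61.8 180. ]]
((584.615478515625, 3.0899276733398438), (96.18280792236328, 238.0325927734375), 6.299704551696777)
[ 0.3 -0.2  1. ] [[-1.  -0.2 -0. ]
 [-0.2  1.   0. ]
 [ 0.   0.  -1. ]]
```

The row is turned about 6.35°, and the keys are at about (565,74), (571,26), (576,-21) and (581,-69). The third reads 5 mm low. Before moving I'll check the monitor and other tall furniture for clearance.

```bash
python3 - <<'E'
from h import *
np.set_printoptions(suppress=True,precision=0)
for n in("scene","side"):
    w=cloud(get_image(n)); 
    for lo in range(-400,400,80):
        q=w[(w[...,2]>100)&(w[...,2]<800)&(w[...,0]>330)&(w[...,0]<1000)&(w[...,1]>lo)&(w[...,1]<lo+80)]
        if len(q): print(n,lo,len(q),np.percentile(q[:,0],1),q[:,2].min(),q[:,2].max())
s=read_state();M=R.from_quat(s["ee_rot"]).as_matrix()
np.set_printoptions(suppress=True,precision=4)
print(M.T@(np.array([565,74,265])-s["position"]))
print(M.T@np.array([-.1106,.9939,0]))
E
```

```text
scene -400 436 704.7613142835215 179.56622488572873 316.37897325604047
scene -320 642 688.2703548658766 178.9345514257368 373.50886186531045
scene -240 880 666.6998813021651 180.28324308063395 430.67898188659956
scene -160 2006 640.8442152077804 179.53231846412564 494.55576801732343
scene -80 518 653.3451408594625 185.60508067907722 486.8138275491568
scene 0 921 968.5806615782234 299.75974789270356 379.82060753241797
scene 80 1083 969.3630616615242 294.3200229336527 380.5329799457181
scene 160 2714 799.9229691289802 100.25460234909997 381.30907597269277
scene 240 3855 793.3019953893083 100.1439768335083 381.5164347143409
scene 320 4129 761.4507537949781 100.03716349044589 381.1524661090356
side -400 6094 706.936352427116 179.31614067595297 380.5206879741907
side -320 16868 692.1341311246531 179.7077260984248 565.0400430489378
side -240 18517 672.8956246161603 179.9317572762132 564.6623412716208
side -160 13107 643.6988591917859 178.98575217374383 555.8935720967054
side 160 201 801.4896989853571 100.20141112396482 236.98476194972875
side 240 902 792.8865194479218 100.4415498458045 237.60541866590097
side 320 1098 763.8062792042023 100.19888027733066 237.31675186665404
[-567.0884  569.4338  139.7427]
[-0.1167  0.9932  0.0001]
```

```bash
python3 - <<'E'
from h import *
np.set_printoptions(suppress=True,precision=0)
for n in("scene","side"):
    w=cloud(get_image(n)); q=w[(w[...,2]>150)&(w[...,2]<600)&(w[...,0]>560)&(w[...,0]<760)&(w[...,1]>-200)&(w[...,1]<60)]
    for lo in range(-160,40,20):
        r=q[(q[:,1]>lo)&(q[:,1]<=lo+20)]
        if len(r): print(n,lo,len(r),np.percentile(r,2,axis=0),np.percentile(r,98,axis=0))
E
```

```text
scene -160 254 [ 660. -160.  190.] [ 672. -141.  440.]
scene -140 479 [ 655. -139.  196.] [ 710. -121.  449.]
scene -120 140 [ 648. -120.  190.] [ 660. -104.  462.]
scene -100 1081 [641. -94. 187.] [665. -80. 485.]
scene -80 123 [644. -80. 193.] [666. -77. 480.]
side -160 3635 [ 664. -160.  196.] [ 675. -140.  551.]
side -140 3260 [ 658. -140.  196.] [ 668. -120.  549.]
side -120 2996 [ 651. -120.  196.] [ 662. -101.  547.]
side -100 3234 [ 643. -100.  200.] [656. -84. 545.]
```

Call:
carry_out(
  slide=[
    [-0.04, 0.04, 0],
    [-0.08, 0.08, 0],
    [-0.12, 0.12, 0],
    [-0.16, 0.16, 0],
    [-0.2, 0.2, 0],
    [-0.24, 0.24, 0],
    [-0.28, 0.28, 0],
    [-0.32, 0.32, 0],
  ],
  roll=[0, 0, 0, 0, 0, 0, 0, 0],
  claw=[0, 0, 0, 0, 0, 0, 0, 0],
)

```text
clock: 1.6
position: [381.2, -223.1, 405.2]
ee_rot: [-0.114, 0.994, -0.0, 0.001]
contact_force: [0.8, -0.2, -0.3]
gripper_width: -0.2
grasp_force: 0.0
```

Call:
carry_out(
  slide=[
    [-0.04, 0.042, 0],
    [-0.08, 0.084, 0],
    [-0.12, 0.126, 0],
    [-0.16, 0.168, 0.03],
    [-0.2, 0.21, 0.06],
    [-0.24, 0.25, 0.09],
    [-0.24, 0.25, 0.12],
    [-0.24, 0.25, 0.139],
  ],
  roll=[6.7, 6.7, 6.7, 6.7, 6.7, 6.7, 6.7, 6.7],
  claw=[0, 0, 0, 0, 0, 0, 0, 0],
)

```text
clock: 2.6
position: [558.0, 73.9, 263.6]
ee_rot: [-0.056, 0.998, -0.0, -0.001]
contact_force: [-0.6, -0.8, 0.4]
gripper_width: -0.2
grasp_force: 0.0
```

```bash
python3 - <<'E'
from h import *
np.set_printoptions(suppress=True,precision=3)
s=read_state();M=R.from_quat(s["ee_rot"]).as_matrix();print(s["position"],s["joints"],s["contact_force"],M)
p=get_image("wrist");T=np.eye(4);T[:3,:3]=M;T[:3,3]=s["position"];T=T@p["T_tool_cam"]
print(keys(p,T)); cv2.imwrite("pics/w1.png",p["img"][...,::-1])
E
```

```text
[558.015  73.942 263.602] [ 0.42   0.423 -0.328 -0.    -0.822 -1.878] [-0.584 -0.761  0.376] [[-0.994 -0.112 -0.003]
 [-0.112  0.994 -0.001]
 [ 0.003 -0.001 -1.   ]]
[[ 559.625   75.289  557.335   75.172   60.559  965.   ]
 [ 570.177   28.178  569.671   28.446   60.75  2149.   ]
 [ 575.465  -19.157  574.777  -18.833   55.453 1871.   ]
 [ 580.722  -66.968  580.02   -66.015   60.637 2420.   ]]
```

View pics/w1.png

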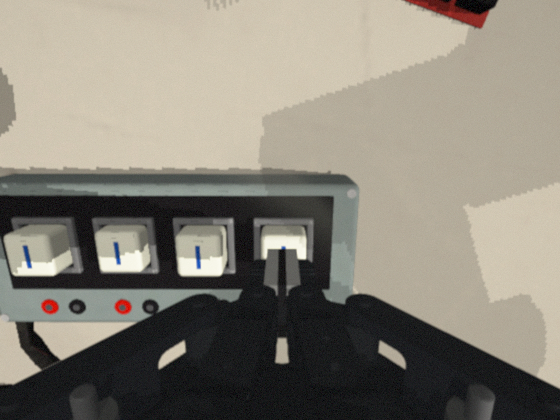

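The wrist picture shows the closed fingertips over the leftmost key at (283,245). The third key, at (122,247), looks lower than the others. I'll tap the first key gently.

Call:
carry_out(
  slide=[
    [0, 0, 0.015],
    [0, 0, 0.024],
    [0, 0, 0.027],
    [0, 0, 0.029],
    [0, 0, 0.03],
    [0, 0, 0.03],
  ],
  roll=[0, 0, 0, 0, 0, 0],
  claw=[0, 0, 0, 0, 0, 0],
)

```text
clock: 3.4
position: [558.0, 72.9, 236.0]
ee_rot: [-0.055, 0.998, 0.0, 0.0]
contact_force: [-0.1, 0.9, -0.1]
gripper_width: -0.1
grasp_force: 0.0
```

Call:
carry_out(
  slide=[
    [0, 0, 0.001],
    [0, 0, 0.002],
    [0, 0, 0.002],
    [0, 0, 0.002],
  ],
  roll=[0, 0, 0, 0],
  claw=[0, 0, 0, 0],
)

```text
clock: 3.9
position: [558.1, 73.0, 233.9]
ee_rot: [-0.055, 0.998, 0.0, 0.0]
contact_force: [0.4, 0.2, 1.0]
gripper_width: 0.1
grasp_force: 0.8
```

Call:
carry_out(
  slide=[
    [0, 0, 0.001],
    [0, 0, 0.002],
    [0, 0, 0.002],
    [0, 0, 0.002],
  ],
  roll=[0, 0, 0, 0],
  claw=[0, 0, 0, 0],
)

```text
clock: 4.4
position: [558.1, 73.0, 231.8]
ee_rot: [-0.055, 0.998, 0.0, 0.0]
contact_force: [0.5, 0.5, 1.4]
gripper_width: 0.1
grasp_force: 1.1
```

Call:
carry_out(
  slide=[
    [0, 0, 0.001],
    [0, 0, 0.0015],
    [0, 0, 0.0015],
  ],
  roll=[0, 0, 0],
  claw=[0, 0, 0],
)

```text
clock: 4.78
position: [558.1, 73.0, 230.3]
ee_rot: [-0.055, 0.998, 0.0, 0.0]
contact_force: [0.7, 0.8, 2.2]
gripper_width: 0.1
grasp_force: 1.3
```

```bash
python3 - <<'E'
from h import *
np.set_printoptions(suppress=True,precision=2)
for i in range(4):
    s=read_state();print(s["contact_force"],s["position"])
    p=get_image("scene" if i<2 else "side");
k=keys(p);print(k)
E
```

```text
[0.68 0.77 2.19] [558.11  72.95 230.3 ]
[0.58 0.49 2.92] [558.1   72.97 230.32]
[1.34 0.23 1.76] [558.1   72.96 230.33]
[0.03 0.18 2.85] [558.1   72.99 230.3 ]
[[564.5   68.34 564.97  65.46  59.43  68.  ]
 [572.13  25.77 571.78  25.04  61.86 139.  ]
 [577.43 -22.29 577.2  -22.54  56.83 125.  ]
 [582.7  -68.89 582.29 -70.16  61.67 181.  ]]
```

Key 1 yields softly (2.4 N) and has gone down to 59 mm, so it was up. On to key 2.

Call:
carry_out(
  slide=[
    [0, 0, -0.02],
    [0, -0.024, -0.02],
    [0, -0.048, -0.02],
    [0, -0.048, -0.012],
    [0, -0.048, -0.006],
    [0, -0.048, -0.002],
    [0, -0.048, -0.001],
    [0, -0.048, -0.001],
  ],
  roll=[0, 0, 0, 0, 0, 0, 0, 0],
  claw=[0, 0, 0, 0, 0, 0, 0, 0],
)

```text
clock: 5.98
position: [563.0, 25.4, 231.1]
ee_rot: [-0.056, 0.998, -0.0, -0.001]
contact_force: [-2.8, -0.4, 2.2]
gripper_width: -0.2
grasp_force: 1.2
```

Call:
carry_out(
  slide=[
    [0, 0, 0.001],
    [0, 0, 0.001],
    [0, 0, 0.001],
  ],
  roll=[0, 0, 0],
  claw=[0, 0, 0],
)

```text
clock: 6.35
position: [563.2, 25.4, 230.3]
ee_rot: [-0.055, 0.998, 0.0, 0.0]
contact_force: [-2.5, 1.0, 2.4]
gripper_width: 0.2
grasp_force: 1.3
```

```bash
cat > c.py <<'E'
from h import *
np.set_printoptions(suppress=True,precision=2)
f=[]
for i in range(4):
    s=read_state();f.append(s["contact_force"]); p=get_image("side")
print(np.array(f),s["position"]);print(keys(p))
E
python3 c.py
```

```text
[[-2.47  1.02  2.42]
 [-2.95  0.39  2.66]
 [-1.96  0.17  1.96]
 [-1.8   0.75  2.59]] [563.32  25.32 230.3 ]
[[559.7   73.48 558.92  72.01  62.09  49.  ]
 [569.81  20.82 570.32  17.85  59.25  78.  ]
 [577.16 -21.59 577.25 -22.46  56.55 130.  ]
 [582.58 -69.2  582.53 -70.16  61.78 178.  ]]
```

Key 2 yields softly as well. For key 3 I'll go down in small steps.

Call:
carry_out(
  slide=[
    [0, 0, -0.02],
    [0, -0.024, -0.02],
    [0, -0.048, -0.02],
    [0, -0.048, -0.012],
    [0, -0.048, -0.006],
    [0, -0.048, -0.002],
    [0, -0.048, 0],
    [0, -0.048, 0],
  ],
  roll=[0, 0, 0, 0, 0, 0, 0, 0],
  claw=[0, 0, 0, 0, 0, 0, 0, 0],
)

```text
clock: 7.55
position: [568.6, -22.1, 230.2]
ee_rot: [-0.056, 0.998, -0.0, -0.0]
contact_force: [0.6, 0.9, 0.6]
gripper_width: 0.2
grasp_force: 0.2
```

Call:
carry_out(
  slide=[
    [0, 0, 0.001],
    [0, 0, 0.002],
    [0, 0, 0.002],
  ],
  roll=[0, 0, 0],
  claw=[0, 0, 0],
)

```text
clock: 7.92
position: [568.6, -22.3, 228.5]
ee_rot: [-0.055, 0.998, 0.0, 0.0]
contact_force: [-1.5, 2.1, 3.7]
gripper_width: -0.2
grasp_force: 1.5
```

```bash
python3 c.py
```

```text
[[-1.54  2.07  3.65]
 [-1.12  2.55  3.2 ]
 [-0.91  2.66  2.77]
 [-0.96  1.94  4.17]] [568.7  -22.37 228.44]
[[562.94  74.34 562.69  72.62  61.72  83.  ]
 [564.37  24.11 564.15  25.36  61.53  60.  ]
 [574.66 -27.58 573.71 -30.17  59.41  79.  ]
 [583.02 -69.32 582.48 -70.42  61.8  183.  ]]
```

Key 3 takes 3.4 N with hardly any travel, so it's the latched one. Now key 4, keeping clear of the monitor.

Call:
carry_out(
  slide=[
    [0, 0, -0.02],
    [0, -0.024, -0.02],
    [0, -0.048, -0.02],
    [0, -0.048, -0.013],
    [0, -0.048, -0.007],
    [0, -0.048, -0.003],
    [0, -0.048, -0.002],
    [0, -0.048, -0.002],
  ],
  roll=[0, 0, 0, 0, 0, 0, 0, 0],
  claw=[0, 0, 0, 0, 0, 0, 0, 0],
)

```text
clock: 9.12
position: [573.7, -70.0, 230.3]
ee_rot: [-0.056, 0.998, -0.0, -0.0]
contact_force: [-0.9, -1.6, 2.3]
gripper_width: 0.1
grasp_force: 1.3
```

```bash
python3 c.py
```

```text
[[-0.89 -1.57  2.26]
 [-0.71 -1.42  2.91]
 [-1.77 -1.4   3.08]
 [-1.15 -0.36  3.34]] [573.71 -70.09 230.35]
[[567.71  72.57 566.81  72.3   61.89 123.  ]
 [568.69  25.01 568.55  24.88  61.73 102.  ]
 [571.26 -22.71 570.6  -22.66  56.76  64.  ]
 [580.03 -74.81 580.31 -76.98  59.16  84.  ]]
```

All four are tapped and key 3 is still latched. Going back to press key 3 down.

Call:
carry_out(
  slide=[
    [0, 0, -0.02],
    [0, 0.024, -0.02],
    [0, 0.048, -0.02],
    [0, 0.048, -0.01],
    [0, 0.048, 0],
    [0, 0.048, 0.004],
    [0, 0.048, 0.007],
    [0, 0.048, 0.007],
  ],
  roll=[0, 0, 0, 0, 0, 0, 0, 0],
  claw=[0, 0, 0, 0, 0, 0, 0, 0],
)

```text
clock: 10.32
position: [568.7, -22.6, 223.6]
ee_rot: [-0.055, 0.998, 0.0, 0.0]
contact_force: [-1.6, 3.2, 4.2]
gripper_width: -0.1
grasp_force: 2.2
```

Call:
carry_out(
  slide=[
    [0, 0, 0.001],
    [0, 0, 0.002],
    [0, 0, 0.003],
    [0, 0, 0.003],
  ],
  roll=[0, 0, 0, 0],
  claw=[0, 0, 0, 0],
)

```text
clock: 10.82
position: [568.7, -22.6, 223.2]
ee_rot: [-0.056, 0.998, -0.0, 0.001]
contact_force: [-6.7, 3.6, 18.2]
gripper_width: 0.1
grasp_force: 9.5
```

At the stop: 18 N and no further travel. I'll hold there a little longer, then release and lift.

Call:
carry_out(
  slide=[
    [0, 0, 0],
    [0, 0, 0],
    [0, 0, -0.005],
    [0, 0, -0.02],
    [0, 0, -0.05],
    [0, 0, -0.09],
    [0.05, 0, -0.12],
    [0.1, 0, -0.14],
  ],
  roll=[0, 0, 0, 0, 0, 0, 0, 0],
  claw=[0, 0, 0, 0, 0, 0, 0, 0],
)

```text
clock: 11.82
position: [468.3, -34.1, 361.5]
ee_rot: [-0.055, 0.998, -0.0, 0.001]
contact_force: [-0.1, 0.6, 0.2]
gripper_width: -0.3
grasp_force: 0.0
```

```bash
python3 c.py
```

```text
[[-0.05  0.55  0.16]
 [-6.87 -0.62 -0.91]
 [ 0.59 -0.09 -0.55]
 [ 0.22  0.72  0.85]] [467.44 -34.32 361.93]
[[567.5   73.93 566.88  72.44  61.8  125.  ]
 [571.76  25.97 571.76  24.84  61.77 137.  ]
 [577.38 -22.11 577.06 -22.92  61.96 158.  ]
 [582.95 -70.41 582.53 -70.85  61.62 178.  ]]
```

All four keys now read about 62 mm, so they're all up.

```bash
python3 -c "
from bench import *
print(job_done())"
```

```text
the job is handed in; nothing more can be done
None
```

I tapped all four keys from left to right and found the third one latched; after a full press and release it popped up, the side camera shows all four up at about 62 mm, and the job is handed in (no verdict was returned).

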